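# Inspect a covered culture dish through a loupe at its focal height

## Robot

A 6-joint arm with a two-finger parallel gripper is mounted at the origin on a cart in front of the work surface, level with it; the furniture and walls round the work are solid. World frame = base frame: x ahead of the robot, y to its left, z up, the work surface at z = 0. Lengths are in m, angles in degrees, forces in N, time in s.
With the tool pointing down it reaches from about 0.375 to 0.9 m from the base axis. Payload 3.1 kg.
Tool frame: the origin (TCP) lies at the very end of the fingers, on their centre line; the grasp point (between the pads) lies 19 mm behind it (grasp_offset is the distance from the TCP to the grasp point, in m); z points along the fingers, y is the direction in which the jaws open and shut (so a half turn about z gives the same grasp; the last joint's range is limited). The gripper opens to 87 mm and grips with 3 to 60 N. Pads are 19 mm wide; open, the fingers measure 117 mm over their backs; the gripper's body (75 mm by 190 mm) begins 51 mm behind the grasp point.
Start: joints at [58.298, 30.224, 82.088, -0, 67.689, -10.227], TCP at [0.229, 0.582, 0.223] pointing down, gripper open.
Joint ranges: [-176.69, 176.69], [-43.24, 126.21], [12.49, 139.97], [-82, 262], [0, 151.66], [-163.58, 163.58]. Speed limits (degrees/s): [159.86, 159.86, 180, 180, 180, 180].

## Interface

Orientations are given as a 3x3 rotation matrix whose columns are the frame's x, y, z axes.
In Python, from rig import * gives the robot as it stands. The module is installed in compiled form; this text tells all that it offers.
- The arm moves only by the tool play_rows, never from a script. Its argument "plan" is a list that holds one entry, the list of rows, each a list of 7 numbers: the shift along the world's x, y, z each as a share of 5 cm, from -1 to 1, then the turn, a rotation vector about the world's x, y, z each as a share of pi rad, from -1 to 1, then the gripper's target within -1 to 1 (fully open at 1, half-way at 0, shut at -1). A call has 1 to 12 rows; each row shifts and turns the commanded pose from where the row before left it; what a row does not reach is not made up. A row lasts 1/10 s, in which the tool goes at most 50 mm and 8.59 degrees, less where a joint would pass 70% of its speed; a pose out of reach is approached as far as the arm can. A call with a number of a shift or a turn outside -1 to 1 is refused whole. A call with a gripper value outside its range is refused whole. The fingers move at their own pace and stop on an object; the grip force is fixed at half the most. Time passes only in rows, so rows that do not move let the fingers close. It gives the time, the measured TCP pose, the force and the opening at its end, in the units of the state.
- read_state(): the state, without advancing time (a new reading comes with each control period).
- capture(name): name is "scene" or "side" or "wrist"; returns the picture (384x512x3 uint8, red, green, blue); there is no depth.
- camera_params(name): a dict with "intrinsics" (3x3 intrinsics, pixels), "R" (3x3) and "t" (3): a world point X has camera coordinates R X + t; the wrist camera has in their place "mount" (4x4, takes a point from camera to tool coordinates, whose origin is the TCP and whose axes are the flange's). Camera axes: x right, y down, z forward; pixel columns grow to the right and rows downward; lengths in m; the calibration is good to about 2 mm. A picture is of the moment at which its call begins: read the wrist's pose just before it. camera_params takes no time and is no camera call.
- hand_in(): hands the job in, once; it reports no verdict.
The state is a dict: "time_s": time; "joint_positions": joint angles; "qvel": joint speeds; "tau": joint torques, N m; "position": TCP position; "tcp_rot": TCP orientation; "force": force on the tool from outside, world axes, zero at the start; "moment": the same for the moment, N m; "opening": opening from 0.0 (shut) to 1.0 (fully open).
Only numpy, scipy, OpenCV 4.12 (cv2) and the standard library are available. Lean on these libraries where they do the work, as an engineer would, in place of code of your own. Each camera call takes 0.05 s, during which the arm holds its last target. There are 200 camera calls.

## Task

Slide the cover of the inspection tray all the way to its other stop, so that the dish beside the height post lies open and the other dish is covered. Then take the loupe by its handle from its rest and, keeping it level, hold its lens centred over the open dish at the height that the disc on the post marks, clear of everything. Finish while still holding the loupe steady there; leave the disc's height, the dishes, the vials and the tweezers as they are.

Things in the scene. Friction and masses are not known exactly. Their poses are not given: they have to be found in the camera images.
- tray: White two-bay tray fixed to the bench, 89 x 176 x 37 mm; origin centre of underside, z up. Bays 72 x 72 mm, floor 5 mm up, walls to 30 mm, centres at tray y = -42 mm (dish to inspect) and +42 mm (other dish). A steel post 8 mm thick, 165 mm tall, stands behind the first bay at tray x = +75, y = -42 mm and carries the height disc.
- cover (a joint): Slide of the tray's flat aluminium cover (83 x 83 x 4 mm, top 34.5 mm above the bench) along the tray's +y, in m: 0 = over the bay beside the post, 0.084 = at the other stop, over the other bay. It starts partly or fully over the bay beside the post, slides with about 1.5 N friction and stays where it is left.
- cover_rib (a point): Centre of the top of the cover's upright grip rib, which moves with the cover. The rib is 40 mm long (tray x), 12 mm thick (tray y, the way the cover slides) and stands 24 mm above the cover; this point is 58.5 mm above the bench.
- dish: Round clear petri dish to be inspected, 60 mm across, 14 mm tall, loose in the bay beside the post, under the cover at the start. Origin at the centre of its underside.
- dish_done: The other petri dish, the same size, loose in the other bay; stays there. Origin at the centre of its underside.
- focus_mark (a point): Centre of the dark flat disc (28 mm across, 3 mm thick) on the steel post's collar. The disc's mid-plane marks the height at which the middle plane of the lens must be held, 105 to 150 mm above the bench. The collar is held by friction only: do not push it.
- rest: Grey loupe rest fixed to the bench: base plate 115 x 56 x 6 mm, two notched uprights 8 mm thick at rest x = -43 and +42 mm. Notches 18 mm wide, floors 35 mm and cheeks 46 mm above the bench; the handle is free to be gripped between the uprights. Origin centre of underside; the handle lies along rest x, the lens beyond the +x end.
- loupe: Loose hand loupe, about 100 g: clear lens in a steel ring 68 mm across, 12 mm thick; black handle 14 x 14 mm in section along the loupe's -x from 34 to 150 mm from the lens centre, in the lens plane. Origin at the lens centre, z = lens axis, up at the start. It starts level, origin 42 mm above the bench and 92 mm along rest +x. Balances about 80 mm from the lens centre.
- vial_a: Bystander: capped glass vial, 27 mm across, 66 mm tall, standing upright. Origin under its centre.
- vial_b: Bystander: second capped glass vial of the same size, standing upright. Origin under its centre.
- tweezers: Bystander: steel tweezers lying on the bench, 18 x 131 x 9 mm, long along its y. Origin under its centre.
Mind the look-alikes: they are no part of the job. What is shaped like the rest but blue, green or orange is not meant.

How it is judged:
By the outcome, as a careful person would: the job done as asked, in the order asked, and still so for the second after the job is handed in, while the arm keeps its last pose, push and grip.
It also fails if it takes over 48 s, if anything falls off the work surface, if the arm or the gripper's body presses on something with over 40 N, if the wrist force passes 120 N, or if a joint passes its speed limit or range.

## Working session

There is one attempt and no reset: what is moved stays moved. The work goes in short steps, Python scripts to look and compute and a tool call to move; the robot and the scene stay as the last step left them, time stands still between calls to the robot, and variables do not carry over. Pictures are saved under pics/ and viewed, about 8 in all and at most 12, crops included, and the job is handed in when it is done.

Besides the shell and the picture viewer there is one more tool, called after "Request:" as name([rows], argument=value, ...), one row to a line, values as JSON. play_rows: Moves the arm, as the interface text tells. Its arguments: {"type":"object","properties":{"plan":{"type":"array"}},"required":["plan"]}

```bash
mkdir -p pics; python3 - <<'E'
from rig import *
import cv2,numpy as np
s=read_state();print({k:np.round(v,3).tolist() for k,v in s.items()})
for n in("scene","side"):
    im=capture(n);cv2.imwrite(f"pics/{n}0.png",im[:,:,::-1]);p=camera_params(n);print(n,{k:np.round(v,4).tolist() for k,v in p.items()})
im=capture("wrist");cv2.imwrite("pics/wrist0.png",im[:,:,::-1]);print({k:np.round(v,4).tolist() for k,v in camera_params("wrist").items()})
a=[cv2.resize(cv2.imread(f"pics/{n}0.png"),(800,600),interpolation=cv2.INTER_CUBIC) for n in("scene","side")]
cv2.imwrite("pics/a.png",a[0]);cv2.imwrite("pics/b.png",a[1])
E
```

```text
{'time_s': 0.0, 'joint_positions': [58.299, 30.278, 82.155, -0.001, 67.688, -10.229], 'qvel': [0.008, 0.04, -0.04, 0.079, 0.019, 0.081], 'tau': [0.001, -44.003, -17.659, 0.063, 0.058, -0.0], 'position': [0.228, 0.581, 0.222], 'tcp_rot': [[-0.931, 0.366, -0.001], [0.366, 0.931, -0.002], [0.0, -0.002, -1.0]], 'force': [-0.116, 0.23, -0.077], 'moment': [0.026, 0.002, 0.011], 'opening': 0.999}
scene {'intrinsics': [[468.9181, 0.0, 259.9896], [0.0, 468.9181, 188.3455], [0.0, 0.0, 1.0]], 'R': [[0.6353, -0.7722, 0.004], [-0.3666, -0.3061, -0.8786], [0.6797, 0.5567, -0.4776]], 't': [-0.3612, 0.2658, 0.7699]}
side {'intrinsics': [[409.9648, 0.0, 258.7064], [0.0, 409.9648, 193.7508], [0.0, 0.0, 1.0]], 'R': [[-0.991, -0.1319, -0.0236], [-0.0548, 0.5599, -0.8267], [0.1222, -0.818, -0.5621]], 't': [0.5352, 0.1263, 0.8845]}
{'intrinsics': [[302.6957, 0.0, 259.9876], [0.0, 302.6957, 192.6819], [0.0, 0.0, 1.0]], 'mount': [[0.0004, -0.955, -0.2965, 0.0824], [1.0, 0.0004, 0.0002, -0.0001], [-0.0, -0.2965, 0.955, -0.1622], [0.0, 0.0, 0.0, 1.0]]}
```

View pics/a.png

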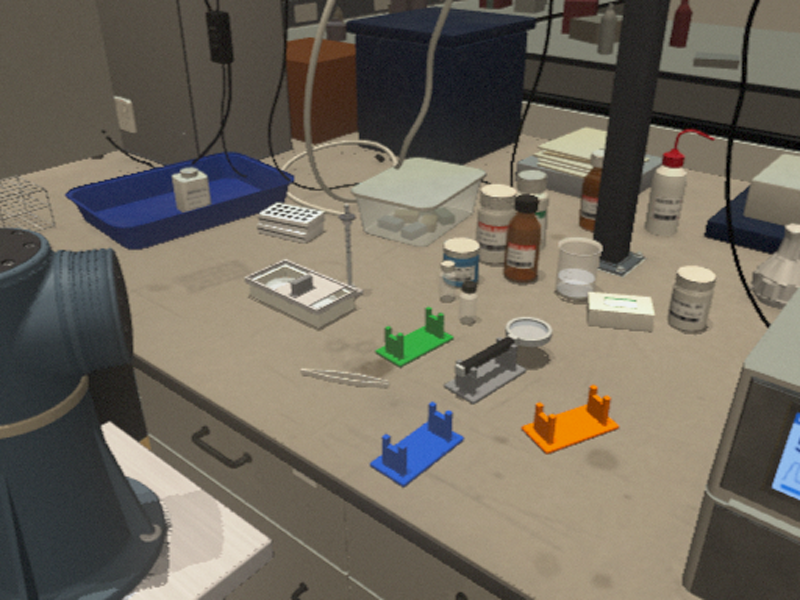

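View pics/b.png

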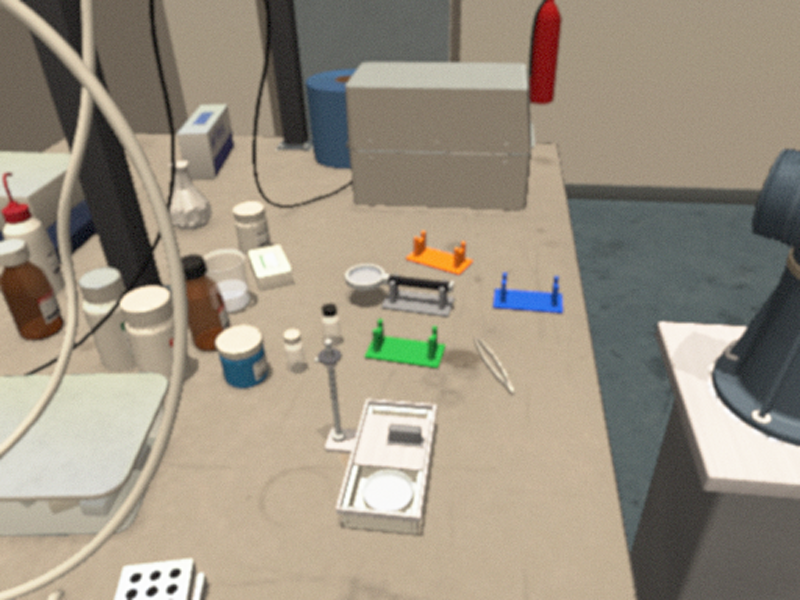

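The scene view shows the white tray with its rib at about (300,283) and the post disc at about (347,215). The loupe with its black handle is on the grey rest at (485,370), with lens at (528,332). Look-alikes are the green rest (415,340), the blue one (418,450) and the orange one (570,420), all empty. I choose the grey one. The side view agrees: disc (330,352), rib (405,433), lens (366,277).

```bash
python3 - <<'E'
import cv2,numpy as np
def crop(n,x,y,w=100,h=75):
    c=cv2.resize(cv2.imread(f"pics/{n}0.png")[y:y+h,x:x+w],(400,300),interpolation=cv2.INTER_CUBIC)
    for i in range(0,w,10): cv2.putText(c,str(x+i),(i*400//w,8),0,.3,(0,0,255));cv2.line(c,(i*400//w,10),(i*400//w,14),(0,0,255))
    for i in range(0,h,10): cv2.putText(c,str(y+i),(0,i*300//h+4),0,.3,(0,0,255))
    return c
g=np.vstack([np.hstack([crop('scene',150,130),crop('side',200,215,180//1,135)]),np.hstack([crop('scene',270,190),crop('side',210,155)])])
cv2.imwrite("pics/c.png",g)
E
```

```text
(no output)
```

View pics/c.png

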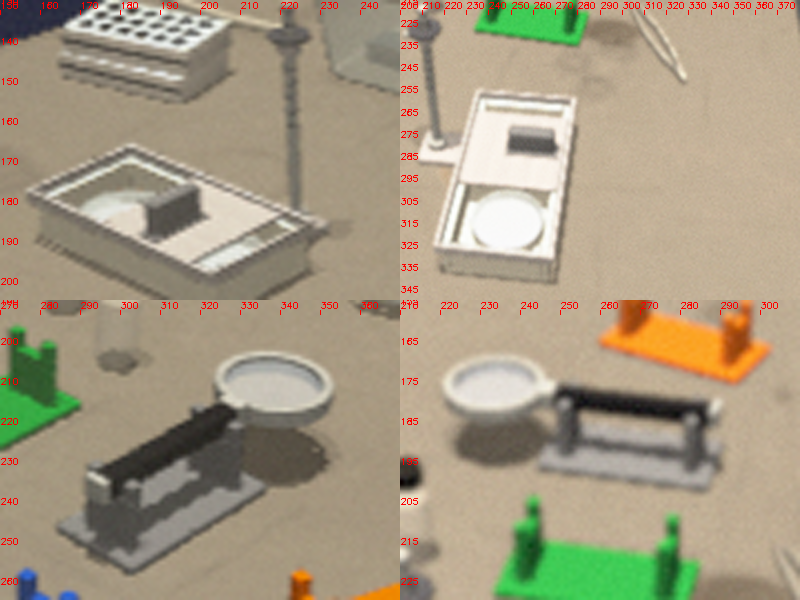

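The composite confirms that the loupe, with its light ring and black handle, lies in the grey rest. The cover is about over the post bay. Next I fit poses from both views.

```bash
cat > h.py <<'E'
from rig import *
import numpy as np,cv2
from scipy.optimize import least_squares
C={n:camera_params(n) for n in("scene","side")}
def proj(n,X):
    p=C[n];c=np.array(p["R"])@np.array(X).T+np.array(p["t"])[:,None];u=np.array(p["intrinsics"])@c
    return (u[:2]/u[2]).T
def tri(a,b):
    f=lambda X:np.r_[proj("scene",[X])[0]-a,proj("side",[X])[0]-b]
    r=least_squares(f,[.5,.2,.05]);return r.x,r.fun
def ray(n,px,z):
    return least_squares(lambda v:proj(n,[[v[0],v[1],z]])[0]-px,[.5,.2]).x
E
python3 - <<'E'
from h import *
np.set_printoptions(precision=4,suppress=True)
K=np.array([[.0445,-.088],[-.0445,-.088],[-.0445,.088],[.0445,.088]])
S=np.array([[231,185.5],[202.5,197.5],[157.5,177.5],[182.5,167]]);D=np.array([[235,256.4],[279.7,258.7],[271,329.8],[215.8,326]])
def f(v):
    c,s=np.cos(v[2]),np.sin(v[2]);X=np.c_[K@np.array([[c,s],[-s,c]])+v[:2],np.full(4,.037)]
    return np.r_[(proj("scene",X)-S).ravel(),(proj("side",X)-D).ravel()]
r=least_squares(f,[.4,.4,0.]);v=r.x;print("tray",v,np.degrees(v[2]));print(r.fun)
c,s=np.cos(v[2]),np.sin(v[2]);R=np.array([[c,-s],[s,c]])
print("post",R@[.075,-.042]+v[:2],"bay",R@[0,-.042]+v[:2])
for n,a,b in [("rib",(193.7,178.2),(259.5,273.5)),("disc",(222.2,139.2),(210.5,228)),("lens",(338.5,212.3),(234.1,177.2)),("hend",(294.5,236.8),(288.8,182.5))]:
    X,e=tri(a,b);print(n,X,e,"tray frame",R.T@(X[:2]-v[:2]))
print("lens42",ray("scene",(338.5,212.3),.042),ray("side",(234.1,177.2),.042))
print("vials",[ray("scene",np.array(p)/1.5625,0) for p in((447,300),(467,322))],[ray("side",np.array(p)/1.5625,0) for p in((331,343),(293,368))])
print("tweez",[ray("scene",np.array(p)/1.5625,0) for p in((302,372),(388,383))])
E
```

```text
tray [0.5282 0.1972 0.0014] 0.08138866990310398
[-2.7877 -1.1181  0.8459  0.0863 -1.1554 -0.9881 -0.9704 -1.7176  0.5516
 -1.7277 -1.063  -0.8774 -1.8499 -0.0049  1.552  -1.1104]
post [0.6032 0.1553] bay [0.5282 0.1552]
rib [0.5144 0.1748 0.0555] [-0.3243  0.247  -0.2274 -0.1986] tray frame [-0.0138 -0.0224]
disc [0.605  0.1546 0.1406] [ 0.4079 -0.4253  0.2775  0.3192] tray frame [ 0.0768 -0.0427]
lens [ 0.6296 -0.1828  0.0407] [-0.0701  0.0827 -0.077  -0.0989] tray frame [ 0.1008 -0.3801]
hend [ 0.4824 -0.1651  0.0433] [ 0.1874 -0.1773  0.2171  0.2291] tray frame [-0.0463 -0.3622]
lens42 [ 0.628  -0.1838] [ 0.6288 -0.1803]
vials [array([0.69  , 0.0102]), array([ 0.6518, -0.0583])] [array([ 0.6624, -0.048 ]), array([0.7053, 0.0175])]
tweez [array([0.3842, 0.0426]), array([ 0.4428, -0.0702])]
```

Request:
play_rows([
  [[0.48, -0.68, -0.1, 0, 0, 0.01, 0], [0.48, -0.68, -0.1, 0, 0, 0.01, 0], [0.48, -0.68, -0.1, 0, 0, 0.01, 0], [0.48, -0.68, -0.1, 0, 0, 0.01, 0], [0.48, -0.68, -0.1, 0, 0, 0.01, 0], [0.48, -0.68, -0.1, 0, 0, 0.01, 0], [0.48, -0.68, -0.1, 0, 0, 0.01, 0], [0.48, -0.68, -0.1, 0, 0, 0.01, 0], [0.48, -0.68, -0.1, 0, 0, 0.01, 0], [0.48, -0.68, -0.1, 0, 0, 0.01, 0], [0.48, -0.68, -0.1, 0, 0, 0.01, 0], [0.48, -0.68, -0.1, 0, 0, 0.01, 0]],
])

```text
time_s: 1.35
position: [0.5174, 0.172, 0.1622]
tcp_rot: [[-1.0, -0.003, -0.0], [-0.003, 1.0, 0.0], [0.0, 0.0, -1.0]]
force: [0.2, 0.6, -0.6]
opening: 0.5
```

```bash
cat >> h.py <<'E'
W=camera_params("wrist");M=np.array(W["mount"]);KW=np.array(W["intrinsics"])
def wproj(s,X):
    T=np.eye(4);T[:3,:3]=s["tcp_rot"];T[:3,3]=s["position"];T=T@M
    c=T[:3,:3].T@(np.array(X).T-T[:3,3:4]);u=KW@c;return (u[:2]/u[2]).T
def wray(s,px,z): return least_squares(lambda v:wproj(s,[[v[0],v[1],z]])[0]-px,[.5,.2]).x
def grab(name,scale=1.5625):
    import pickle
    s=read_state();im=capture("wrist")[:,:,::-1];pickle.dump({k:np.array(s[k]) for k in s},open(f"pics/{name}.pkl","wb"))
    cv2.imwrite(f"pics/{name}_raw.png",im);cv2.imwrite(f"pics/{name}.png",cv2.resize(im,None,fx=scale,fy=scale,interpolation=cv2.INTER_CUBIC))
    print({k:np.round(s[k],4).tolist() for k in("time_s","position","tcp_rot","force","opening")})
E
python3 -c "
from h import *
grab('w1')"
```

```text
{'time_s': 1.35, 'position': [0.5174, 0.172, 0.1622], 'tcp_rot': [[-1.0, -0.0033, -0.0003], [-0.0033, 1.0, 0.0001], [0.0003, 0.0001, -1.0]], 'force': [0.2451, 0.6469, -0.6079], 'opening': 0.5}
```

View pics/w1.png

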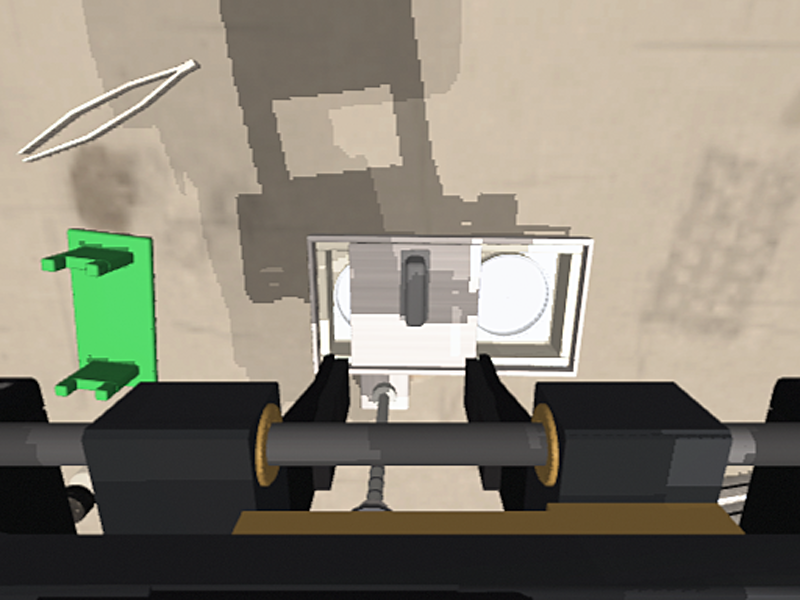

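The wrist view shows the rib at (415,290), the tray's top corners at (307,237), (593,237), (578,376), (318,372), and the green look-alike at (110,310). The fingers straddle column 413.

```bash
python3 - <<'E'
from h import *
import pickle
s=pickle.load(open("pics/w1.pkl","rb"));np.set_printoptions(precision=4,suppress=True)
k=1.5625
for n,p,z in[("c1",(307,237),.037),("c2",(593,237),.037),("c3",(578,376),.037),("c4",(315,372),.037),("rib_a",(415,262),.0585),("rib_b",(415,324),.0585),("rib mid",(415,293),.0585),("cover L",(351,300),.0345),("cover R",(479,300),.0345)]:
    print(n,wray(s,np.array(p)/k,z))
for z in(.0,.03,.037):print(z,wray(s,np.array((593,237))/k,z)-wray(s,np.array((307,237))/k,z))
im=cv2.imread("pics/w1_raw.png")[140:265,180:400];c=cv2.resize(im,None,fx=3.6,fy=3.6,interpolation=cv2.INTER_CUBIC)
cv2.imwrite("pics/w1c.png",c)
E
```

```text
c1 [0.4835 0.1115]
c2 [0.4828 0.2862]
c3 [0.5763 0.2874]
c4 [0.574  0.1116]
rib_a [0.494  0.1772]
rib_b [0.5319 0.1775]
rib mid [0.5126 0.1774]
cover L [0.5244 0.1368]
cover R [0.5241 0.2189]
0.0 [-0.0007  0.1971]
0.03 [-0.0006  0.1789]
0.037 [-0.0006  0.1747]
```

View pics/w1c.png

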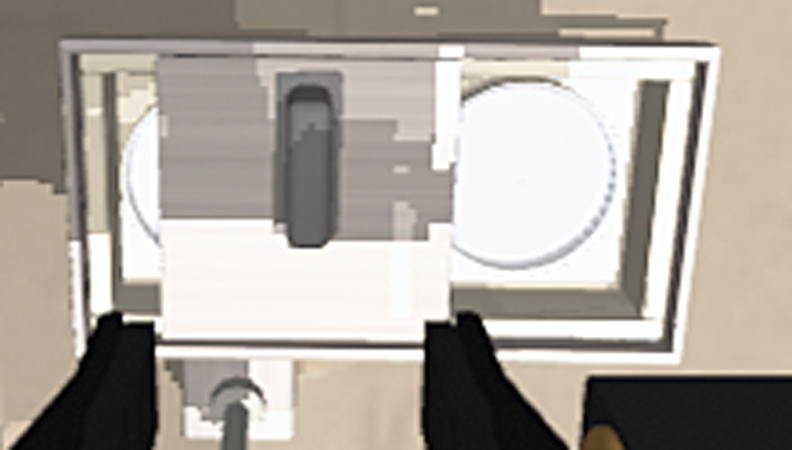

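Request:
play_rows([
  [[-0.09, 0.11, -0.4, 0, 0, 0, 0], [0, 0, -0.4, 0, 0, 0, 0], [0, 0, -0.4, 0, 0, 0, 0], [0, 0, -0.4, 0, 0, 0, 0], [0, 0, -0.4, 0, 0, 0, 0], [0, 0, -0.4, 0, 0, 0, 0], [0, 0, 0, 0, 0, 0, -1], [0, 0, 0, 0, 0, 0, -1], [0, 0, 0, 0, 0, 0, -1], [0, 0, 0, 0, 0, 0, -1], [0, 0, 0, 0, 0, 0, -1]],
])

```text
time_s: 2.5
position: [0.513, 0.179, 0.0435]
tcp_rot: [[-1.0, -0.002, 0.002], [-0.002, 1.0, -0.0], [-0.002, -0.0, -1.0]]
force: [-0.3, -0.0, 2.6]
opening: 0.131
```

Request:
play_rows([
  [[0, 0.2, 0, 0, 0, 0, -1], [0, 0.2, 0, 0, 0, 0, -1], [0, 0.2, 0, 0, 0, 0, -1], [0, 0.2, 0, 0, 0, 0, -1], [0, 0.2, 0, 0, 0, 0, -1], [0, 0.14, 0, 0, 0, 0, -1], [0, 0.04, 0, 0, 0, 0, -1], [0, 0, 0, 0, 0, 0, -1]],
])

```text
time_s: 3.3
position: [0.5136, 0.24, 0.0435]
tcp_rot: [[-1.0, -0.002, 0.004], [-0.002, 1.0, 0.002], [-0.004, 0.002, -1.0]]
force: [0.6, 0.1, 5.1]
opening: 0.137
```

Request:
play_rows([
  [[0, 0.04, 0, 0, 0, 0, -1], [0, 0.04, 0, 0, 0, 0, -1], [0, 0.04, 0, 0, 0, 0, -1], [0, 0, 0, 0, 0, 0, -1]],
])

```text
time_s: 3.7
position: [0.5135, 0.2408, 0.0435]
tcp_rot: [[-1.0, -0.006, 0.002], [-0.006, 1.0, -0.006], [-0.002, -0.006, -1.0]]
force: [2.1, -16.8, 8.5]
opening: 0.139
```

Request:
play_rows([
  [[0, 0, 0, 0, 0, 0, -0.3], [0, 0, 0, 0, 0, 0, -0.3], [0, 0, 0, 0, 0, 0, -0.3], [0, 0, 0.3, 0, 0, 0, -0.3], [0, 0, 0.7, 0, 0, 0, -0.3], [0, 0, 0.8, 0, 0, 0, 0], [0, 0, 0.8, 0, 0, 0, 0], [0, 0, 0.6, 0, 0, 0, 0], [0, -0.3, 0.4, 0, 0, 0, 0]],
])

```text
time_s: 4.6
position: [0.5126, 0.2314, 0.225]
tcp_rot: [[-1.0, -0.005, 0.003], [-0.005, 1.0, 0.002], [-0.003, 0.002, -1.0]]
force: [0.4, -0.9, -0.3]
opening: 0.493
```

Request:
play_rows([
  [[0.06, -0.7, 0, 0, 0, -0.003, 0], [0.06, -0.7, 0, 0, 0, -0.003, 0], [0.06, -0.7, 0, 0, 0, -0.003, 0], [0.06, -0.7, 0, 0, 0, -0.004, 0], [0.06, -0.7, 0, 0, 0, -0.003, 0], [0.06, -0.7, 0, 0, 0, -0.003, 0], [0.06, -0.7, 0, 0, 0, -0.004, 0], [0.06, -0.7, 0, 0, 0, -0.003, 0], [0.06, -0.7, 0, 0, 0, -0.003, 0], [0.06, -0.7, -0.3, 0, 0, -0.004, 0], [0.06, -0.7, -0.4, 0, 0, -0.003, 0], [0.06, -0.3, -0.4, 0, 0, -0.003, 0]],
])

```text
time_s: 5.8
position: [0.549, -0.1732, 0.1669]
tcp_rot: [[-0.993, 0.122, 0.001], [0.122, 0.993, -0.001], [-0.002, -0.001, -1.0]]
force: [0.7, -0.1, -0.5]
opening: 0.502
```

```bash
python3 -c "
from h import *
grab('w2')"
```

```text
{'time_s': 5.8, 'position': [0.549, -0.1732, 0.1669], 'tcp_rot': [[-0.9925, 0.1219, 0.0015], [0.1219, 0.9925, -0.0009], [-0.0016, -0.0007, -1.0]], 'force': [0.6726, -0.1218, -0.4653], 'opening': 0.5017}
```

View pics/w2.png

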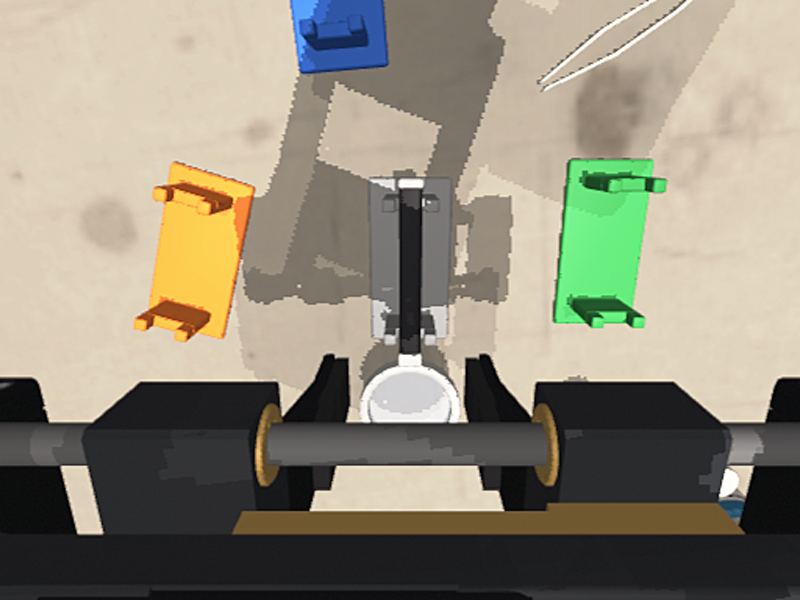

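The loupe is straight between the fingers: handle column 410, tip (410,182), ring neck (410,357). The green and orange look-alikes sit well to the sides.

```bash
python3 - <<'E'
from h import *
import pickle
s=pickle.load(open("pics/w2.pkl","rb"));np.set_printoptions(precision=4,suppress=True);k=1.5625
R=s["tcp_rot"][:2,:2]
for n,p,z in[("tip",(411,182),.049),("neck",(410.5,354),.049),("ringL",(361,395),.048),("ringR",(460,395),.048),("ringnear",(410.5,364),.048),("green near",(568,160),0),("orange",(254,187),0)]:
    w=wray(s,np.array(p)/k,z);print(n,w,"tool xy",R.T@(w-s["position"][:2]))
E
```

```text
tip [ 0.4828 -0.1623] tool xy [0.067  0.0027]
neck [ 0.5894 -0.1753] tool xy [-0.0403  0.0028]
ringL [ 0.6152 -0.2115] tool xy [-0.0703 -0.03  ]
ringR [ 0.6231 -0.1463] tool xy [-0.0703  0.0357]
ringnear [ 0.5968 -0.1762] tool xy [-0.0478  0.0028]
green near [ 0.4842 -0.0566] tool xy [0.0786 0.1078]
orange [ 0.476  -0.2682] tool xy [ 0.0609 -0.1032]
```

Request:
play_rows([
  [[0.01, 0.05, -0.36, 0, 0, 0, 0], [0, 0, -0.36, 0, 0, 0, 0], [0, 0, -0.36, 0, 0, 0, 0], [0, 0, -0.36, 0, 0, 0, 0], [0, 0, -0.36, 0, 0, 0, 0], [0, 0, -0.36, 0, 0, 0, 0], [0, 0, -0.36, 0, 0, 0, 0], [0, 0, -0.34, 0, 0, 0, 0], [0, 0, 0, 0, 0, 0, -1], [0, 0, 0, 0, 0, 0, -1], [0, 0, 0, 0, 0, 0, -1], [0, 0, 0, 0, 0, 0, -1]],
])

```text
time_s: 7.05
position: [0.5495, -0.1684, 0.0256]
tcp_rot: [[-0.993, 0.12, 0.002], [0.12, 0.993, -0.001], [-0.002, -0.001, -1.0]]
force: [0.1, -0.2, 0.0]
opening: 0.218
```

Request:
play_rows([
  [[0, 0, 0, 0, 0, 0, -1], [0, 0, 0, 0, 0, 0, -1], [0, 0, 0, 0, 0, 0, -1]],
])

```text
time_s: 7.35
position: [0.5494, -0.1692, 0.0255]
tcp_rot: [[-0.993, 0.12, 0.002], [0.12, 0.993, -0.001], [-0.002, -0.001, -1.0]]
force: [-1.0, -3.3, 6.4]
opening: 0.157
```

Request:
play_rows([
  [[0, 0, 0.1, 0, 0, 0, -1], [0, 0, 0.2, 0, 0, 0, -1], [0, 0, 0.3, 0, 0, 0, -1], [0, 0, 0.5, 0, 0, 0, -1], [0, 0, 0.6, 0, 0, 0, -1], [0, 0, 0.6, 0, 0, 0, -1], [0, 0, 0.6, 0, 0, 0, -1], [0, 0, 0.4, 0, 0, 0, -1], [0, 0, 0.2, 0, 0, 0, -1]],
])

```text
time_s: 8.25
position: [0.5492, -0.1678, 0.202]
tcp_rot: [[-0.993, 0.12, 0.003], [0.12, 0.993, -0.0], [-0.003, 0.0, -1.0]]
force: [0.8, -0.1, -0.9]
opening: 0.152
```

```bash
python3 - <<'E'
from h import *
grab('w3')
for n in("scene","side"):cv2.imwrite(f"pics/{n}1.png",capture(n)[:,:,::-1])
a=cv2.imread("pics/w3_raw.png")[150:290,160:370];b=cv2.imread("pics/side1.png")[150:340,200:310];c=cv2.imread("pics/scene1.png")[125:210,150:250]
rs=lambda i,w,h:cv2.resize(i,(w,h),interpolation=cv2.INTER_CUBIC)
cv2.imwrite("pics/d.png",np.hstack([np.vstack([rs(a,420,280),rs(c,420,320)]),rs(b,347,600)]))
E
```

```text
{'time_s': 8.25, 'position': [0.5492, -0.1678, 0.202], 'tcp_rot': [[-0.9928, 0.1199, 0.0027], [0.1199, 0.9928, -0.0002], [-0.0027, 0.0001, -1.0]], 'force': [0.7651, -0.0883, -0.9196], 'opening': 0.1523}
```

View pics/d.png

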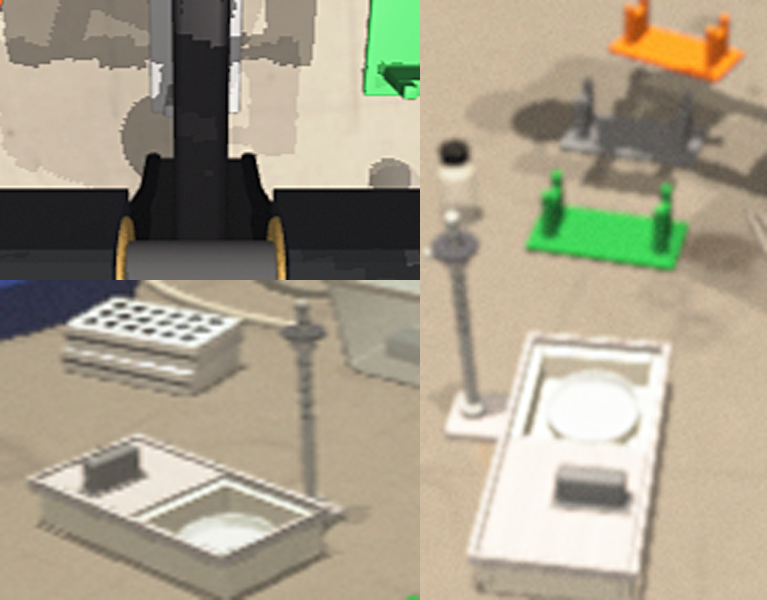

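The cover is now over the far bay and the near dish is open; the loupe is out of the rest and level. I carry it across high.

Request:
play_rows([
  [[-0.08, 0.28, 0, 0, 0, 0, -1], [-0.17, 0.56, 0, 0, 0, 0, -1], [-0.17, 0.56, 0, 0, 0, 0, -1], [-0.17, 0.56, 0, 0, 0, 0, -1], [-0.17, 0.56, 0, 0, 0, 0, -1], [-0.18, 0.6, 0, 0, 0, 0, -1], [-0.18, 0.6, 0, 0, 0, 0, -1], [-0.18, 0.6, 0, 0, 0, 0, -1], [-0.18, 0.6, 0, 0, 0, 0, -1], [-0.18, 0.6, 0, 0, 0, 0, -1], [-0.18, 0.6, 0, 0, 0, 0, -1], [-0.18, 0.6, 0, 0, 0, 0, -1]],
])

```text
time_s: 9.6
position: [0.4451, 0.1693, 0.1981]
tcp_rot: [[-0.993, 0.12, -0.004], [0.12, 0.993, -0.0], [0.004, -0.001, -1.0]]
force: [0.2, 0.1, -0.4]
opening: 0.157
```

Request:
play_rows([
  [[0, 0, -0.2, 0, 0, 0, -1], [0, 0, -0.3, 0, 0, 0, -1], [0, 0, -0.3, 0, 0, 0, -1], [0, 0, -0.3, 0, 0, 0, -1], [0, 0, -0.2, 0, 0, 0, -1], [0, 0, -0.1, 0, 0, 0, -1], [0, 0, 0, 0, 0, 0, -1], [0, 0, 0, 0, 0, 0, -1]],
])

```text
time_s: 10.4
position: [0.4479, 0.1675, 0.1296]
tcp_rot: [[-0.993, 0.12, 0.0], [0.12, 0.993, 0.0], [-0.0, 0.0, -1.0]]
force: [-1.3, 0.4, -0.8]
opening: 0.159
```

```bash
python3 - <<'E'
from h import *
grab('w4')
for n in("scene","side"):cv2.imwrite(f"pics/{n}2.png",capture(n)[:,:,::-1])
def crop(n,x,y,w,h,W,H):
    c=cv2.resize(cv2.imread(f"pics/{n}.png")[y:y+h,x:x+w],(W,H),interpolation=cv2.INTER_CUBIC)
    for i in range(0,w,10): cv2.putText(c,str(x+i),(i*W//w,8),0,.3,(0,0,255));cv2.line(c,(i*W//w,10),(i*W//w,14),(0,0,255))
    for i in range(0,h,10): cv2.putText(c,str(y+i),(0,i*H//h+4),0,.3,(0,0,255))
    return c
cv2.imwrite("pics/e.png",np.hstack([crop('scene2',150,120,100,100,400,400),crop('side2',200,200,100,100,400,400)]))
E
```

```text
{'time_s': 10.4, 'position': [0.4479, 0.1675, 0.1296], 'tcp_rot': [[-0.9927, 0.1203, 0.0001], [0.1203, 0.9927, 0.0], [-0.0001, 0.0, -1.0]], 'force': [-1.3016, 0.4157, -0.805], 'opening': 0.1586}
```

View pics/e.png

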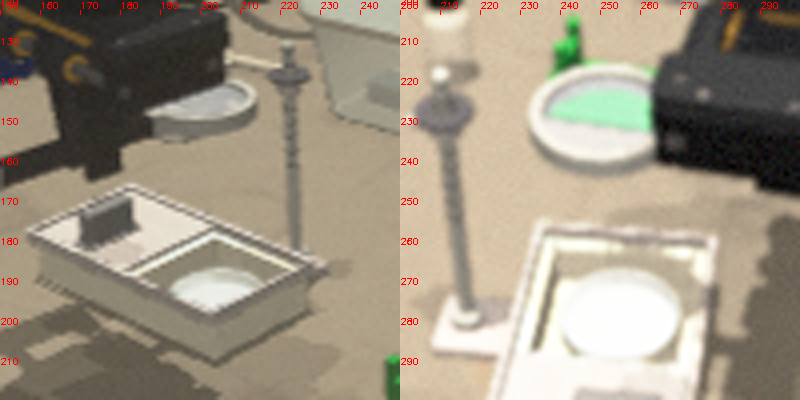

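The scene crop has the ring from (148,~112) to (258,95) and the disc at (289,75). The side crop has the ring's left edge at 528, top 63, bottom 172, the disc at (445,112), and the open dish at 560–682 × 266–362.

```bash
cat > fit.py <<'E'
from h import *
np.set_printoptions(precision=4,suppress=True)
t=np.linspace(0,2*np.pi,180)
def cyl(c,r,h): return np.vstack([np.c_[c[0]+r*np.cos(t),c[1]+r*np.sin(t),np.full(180,c[2]+d)] for d in(-h,h)])
def ext(n,c,r,h):
    p=proj(n,cyl(c,r,h));return dict(l=p[:,0].min(),r=p[:,0].max(),t=p[:,1].min(),b=p[:,1].max())
def fit(r,h,obs,x0,zf=None):
    def f(v):
        c=[v[0],v[1],v[2] if zf is None else zf];return [ext(n,c,r,h)[k]-o for n,k,o in obs]
    q=least_squares(f,x0 if zf is None else x0[:2],diff_step=1e-5);return q.x,q.fun
ob=lambda s,d:[("scene",k,(150 if k in"lr" else 120)+v/4) for k,v in s.items()]+[("side",k,200+v/4) for k,v in d.items()]
E
python3 - <<'E'
from fit import *
lens=fit(.034,.006,ob(dict(r=258,t=80,b=138),dict(l=128,t=63,b=172)),[.53,.157,.145]);print("lens",*lens)
disc=fit(.014,.0015,ob(dict(l=268,r=311,b=87),dict(l=15,r=74,b=135)),[.603,.155,.14]);print("disc",*disc)
dish=fit(.03,.007,ob(dict(l=168,t=266),dict(l=160,r=282,t=266,b=362)),[.53,.157,.012],.012);print("dish",*dish)
out=[]
for n,x,y in(("scene",150,120),("side",200,200)):
    im=cv2.resize(cv2.imread(f"pics/{n}2.png")[y:y+100,x:x+100],(400,400),interpolation=cv2.INTER_CUBIC)
    for c,r,h,col in((lens[0],.034,.006,(0,0,255)),(disc[0],.014,.0015,(0,255,255)),(np.r_[dish[0],.012],.03,.007,(255,0,0))):
        for q in proj(n,cyl(c,r,h)).reshape(2,-1,2): cv2.polylines(im,[np.int32((q-[x,y])*64+32)],True,col,1,cv2.LINE_AA,4)
    out.append(im)
cv2.imwrite("pics/f.png",np.hstack(out))
E
```

```text
lens [0.5292 0.1538 0.1442] [ 0.9777 -0.9959  0.1447  0.6367 -0.5585  1.1897]
disc [0.6043 0.1544 0.1404] [-0.047   0.2169 -0.1463 -0.286   0.3947  0.1186]
dish [0.5265 0.1476] [ 1.2856  0.5251  0.4248  0.0693 -0.9529  2.0012]
```

View pics/f.png

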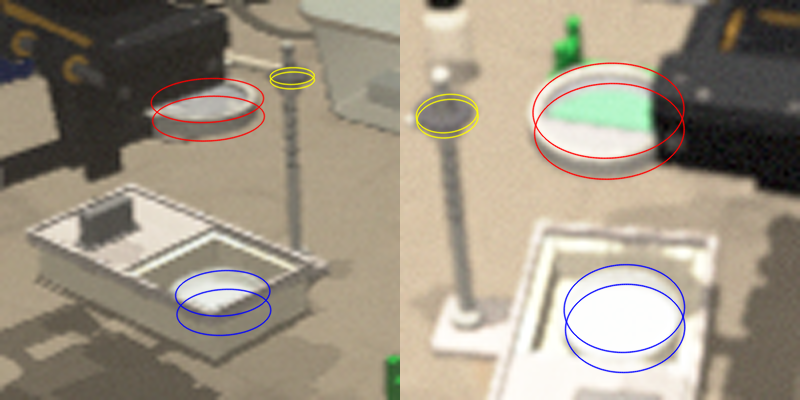

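```bash
python3 - <<'E'
from fit import *
import pickle
lens=fit(.033,.0052,ob(dict(r=258,t=80,b=138),dict(l=128,t=63,b=172)),[.53,.157,.145]);print("lens",*lens)
dish=fit(.03,.007,ob(dict(t=266,l=168),dict(l=160,r=282,t=266)),[.53,.157,.012],.012);print("dish fixed",*dish)
s=pickle.load(open("pics/w1.pkl","rb"))
n=lambda x,y:np.array([180+x/3.6,140+y/3.6])
# left visible arc of the dish in w1c, rim z .019
A=[wray(s,n(*p),.019) for p in((122,175),(128,145),(140,122),(156,106),(132,220),(156,244))]
q=least_squares(lambda c:[np.hypot(*(a-c))-.03 for a in A],[.53,.157]);print("dish wrist",q.x,q.fun)
D=[wray(s,n(*p),.019) for p in((617,175),(515,76),(515,268),(600,120),(590,235))]
q=least_squares(lambda c:[np.hypot(*(a-c))-.03 for a in D],[.53,.24]);print("done wrist",q.x,q.fun)
# wrist now: handle in w4
s4=pickle.load(open("pics/w4.pkl","rb"))
im=cv2.imread("pics/w4_raw.png");cv2.imwrite("pics/g.png",cv2.resize(im[:,150:380],None,fx=1.56,fy=1.56,interpolation=cv2.INTER_CUBIC))
E
```

```text
lens [0.5303 0.1536 0.1438] [ 0.9249 -0.5359 -0.3364  0.6341  0.1651  0.5096]
dish fixed [0.5264 0.1512] [ 0.1216  0.2767  0.1742 -0.0702  0.29  ]
dish wrist [0.5268 0.154 ] [ 0.0004  0.0001 -0.0001 -0.0005  0.0006 -0.0009]
done wrist [0.5253 0.2379] [ 0.0004 -0.0004 -0.001  -0.0007  0.0003]
```

View pics/g.png

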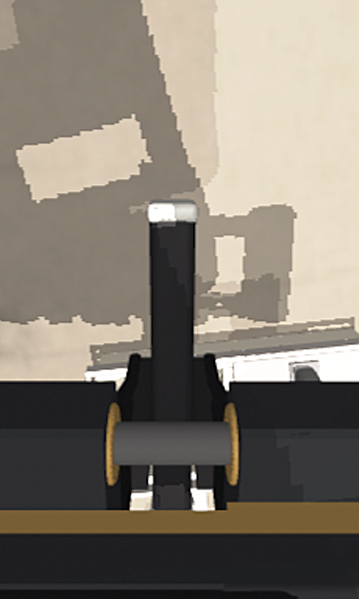

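```bash
python3 - <<'E'
from fit import *
import pickle
s2,s4=[pickle.load(open(f"pics/{n}.pkl","rb")) for n in("w2","w4")]
tip=np.r_[wray(s2,np.array((411,181))/1.5625,.049),.049]
T=np.array([.5494,-.1692,.0255]);R2=np.array([[-.993,.12,.002],[.12,.993,-.001],[-.002,-.001,-1]])
loc=R2.T@(tip-T);print("tip in tool",loc)
for dz in(-.003,0,.003):
    print(dz,wproj(s4,[s4["position"]+s4["tcp_rot"]@(loc+[0,0,-dz])]))
print("seen",150+172/1.56,202/1.56)
E
```

```text
tip in tool [ 0.0674 -0.0011 -0.0236]
-0.003 [[257.4052 132.7885]]
0 [[257.3523 133.5024]]
0.003 [[257.2972 134.2468]]
seen 260.2564102564103 129.48717948717947
```

Request:
play_rows([
  [[-0.03, -0.03, -0.05, 0, 0, 0, -1], [-0.03, -0.03, -0.04, 0, 0, 0, -1], [0, 0, 0, 0, 0, 0, -1], [0, 0, 0, 0, 0, 0, -1], [0, 0, 0, 0, 0, 0, -1]],
])

```text
time_s: 11.05
position: [0.4449, 0.1646, 0.1251]
tcp_rot: [[-0.993, 0.12, 0.0], [0.12, 0.993, 0.0], [-0.0, 0.0, -1.0]]
force: [0.5, -0.2, -0.3]
opening: 0.163
```

```bash
python3 - <<'E'
from h import *
grab('w5')
def crop(n,x,y,w,h,W,H):
    return cv2.resize(cv2.imread(f"pics/{n}.png")[y:y+h,x:x+w],(W,H),interpolation=cv2.INTER_CUBIC)
for n in("scene","side"):cv2.imwrite(f"pics/{n}3.png",capture(n)[:,:,::-1])
cv2.imwrite("pics/k.png",np.hstack([crop('scene3',150,120,100,100,400,400),crop('side3',200,200,100,100,400,400)]))
E
```

```text
{'time_s': 11.05, 'position': [0.4449, 0.1646, 0.1251], 'tcp_rot': [[-0.9928, 0.1201, 0.0002], [0.1201, 0.9928, 0.0], [-0.0002, 0.0001, -1.0]], 'force': [0.5161, -0.1826, -0.3476], 'opening': 0.1633}
```

View pics/k.png

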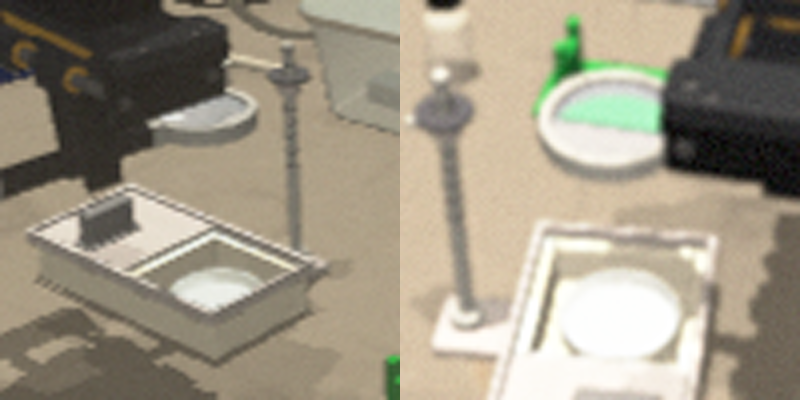

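The ring has moved with the command: scene right edge 258, top 90, bottom 145; side left edge 537, top 68, bottom 180. Disc, dish and cover look unchanged.

```bash
python3 - <<'E'
from fit import *
for r,h in((.034,.006),(.033,.0052)):
    print("lens",*fit(r,h,ob(dict(r=258,t=90,b=145),dict(l=138,t=68,b=179)),[.53,.157,.145]))
# objective shift frame2->frame3 by template tracking of the ring's free arc, disc as check
for n,x,y,w,h in(("scene",192,138,26,20),("side",229,213,34,32),("scene",215,130,16,14),("side",202,218,18,18)):
    a,b=[cv2.cvtColor(cv2.imread(f"pics/{n}{i}.png"),cv2.COLOR_BGR2GRAY).astype(np.float32)[y:y+h,x:x+w] for i in(2,3)]
    print(n,cv2.phaseCorrelate(a,b,cv2.createHanningWindow((w,h),cv2.CV_32F)))
print("predicted",[proj(n,[[.5263,.1506,.1395]])-proj(n,[[.5293,.1536,.144]]) for n in("scene","side")])
E
```

```text
lens [0.5257 0.1519 0.1398] [ 0.5848 -1.2703  0.7458  0.368  -0.4126  0.7896]
lens [0.5268 0.1518 0.1394] [ 0.5329 -0.8076  0.2645  0.3658  0.3077  0.1111]
scene ((0.9019574790689511, 1.958500371712585), 0.7279895544052124)
side ((1.5279388380764871, 1.1846820139901038), 0.7077995178600153)
scene ((-0.00166935983172678, 0.4318675257094018), 0.9776012271642684)
side ((-0.15413353237605065, -0.02943976960384198), 0.9613841727927879)
predicted [array([[0.0812, 2.3891]]), array([[1.9507, 0.9906]])]
```

```bash
python3 - <<'E'
from rig import *
s=read_state();print(s["time_s"],s["position"],s["opening"],s["force"]);print(hand_in())
E
```

```text
11.2 [0.44485034 0.16463238 0.1250841 ] 0.15592011937875777 [ 0.99029394  0.12255998 -0.84639607]
the job is handed in; nothing more can be done
None
```

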